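# Feed the nose-weight washers through the gate

### The arm

A 6-joint arm with a two-finger parallel gripper is mounted at the origin on the work surface. World frame = base frame: x ahead of the robot, y to its left, z up, the work surface at z = 0. Lengths are in mm, angles in rad, forces in N, time in s.
With the tool pointing down it reaches from about 325 to 775 mm from the base axis. Payload 9.3 kg.
Tool frame: the origin (TCP) lies midway between the tips of the shut fingers; the grasp point (between the pads) lies 19 mm behind it (env.grip_depth is the x of the grasp point in the tool frame, in mm); x points along the fingers, z is the direction in which the jaws open and shut, and the axes are right-handed (so a half turn about x gives the same grasp; the last joint's range is limited). The gripper opens to 85 mm and grips with 20 to 120 N. Pads are 22 mm wide; open, the fingers measure 114 mm over their backs; the gripper's body (76 mm by 85 mm) begins 54 mm behind the grasp point. The pads swing forward as they close: fully open they stand 13 mm farther back than shut.
Start: joints at [0.959, 0.259, 0.021, 1.334, 0, 1.418], TCP at [243.58, 493.118, 209.879] pointing down, gripper open.
Joint ranges: [-3.04, 3.04], [-0.91, 1.82], [-1.04, 1.36], [-1.92, 1.95], [-1.52, 1.45], [-3.14, 3.14]. Speed limits (rad/s): [2.22, 2.22, 2.79, 3.14, 3.14, 3.14].

### API

Orientations are given as a 3x3 rotation matrix whose columns are the frame's x, y, z axes.
In Python, from cell import env, planner, vision, workorder gives the robot as it stands. Calls block until the motion is done:
- env.movep(position, orientation): joint-space move of the TCP to a pose.
- env.line_to(position, rot=None, velocity=150, contact_N=None): straight line of the TCP; rot=None keeps the orientation; velocity is the mean speed in mm/s. With contact_N (N) it stops when the force on the tool has changed by that much, and returns True; else False.
- env.move_j(angles): joint-space move.
- env.command_gripper(opening, grip_force=None): finger opening in mm; grip_force is the grip in N (None keeps the last); returns when the fingers have stopped.
- env.sleep(seconds).
- planner.inverse_kinematics(position, orientation): joint angles nearest the present ones, or None.
- env.sense(): the state.
- vision.camera(name): name is "scene" or "top" or "wrist"; returns the picture (400x640x3 uint8, red, green, blue); there is no depth.
- vision.camera_info(name): a dict with "mtx" (3x3 intrinsics, pixels), "R" (3x3) and "t" (3): a world point X has camera coordinates R X + t. Camera axes: x right, y down, z forward; pixel columns grow to the right and rows downward; lengths in mm; the calibration is good to about 2 mm. A picture is of the moment at which its call begins: read the wrist's pose just before it. camera_info takes no time and is no camera call; for the wrist camera it gives the pose at the moment of the call.
A pose or a line that the arm cannot do raises env.Unreachable and nothing moves.
- workorder.hand_in(): hands the job in, once; it reports no verdict.
The state is a dict: "clock": time; "joint_pos": joint angles; "qvel": joint speeds; "effort": joint torques, N m; "tool_pos": TCP position; "tool_rot": TCP orientation; "force": force on the tool from outside, world axes, zero at the start; "torque": the same for the moment, N m; "grip_width": finger opening in mm.
Only numpy, scipy, OpenCV 4.12 (cv2) and the standard library are available. Lean on these libraries where they do the work, as an engineer would, in place of code of your own. Each camera call takes 0.05 s, during which the arm holds its last target.

### The job

Sweep the three steel washers along the plywood board with the fingertips, through the gap in the blue gate and down into the slot behind it, one after another, letting each drop before the next goes in. Only slide them, do not pick them up or lift them. Leave the red spacer where it lies on the board, and do not disturb the other things on the board and the table.

Things in the scene. Friction and masses are not known exactly. Their poses are not given: they have to be found in the camera images.
- board: fixed plywood sorting board; origin on the table under it; x points through the gate (sweeping direction), y to the left, z up. In this frame the flat deck, 48 mm above the table, spans x -155 to 75 mm, y -145 to 145 mm; wooden fences 8 mm above the deck line its rear (-x) edge and sides. Four places in a row about 56 mm apart, x -85 to -65 mm, hold the washers and spacer in any order
- gate (a point): middle of the gap at deck level, on the edge where the deck ends and the slot begins (75, 0, 48 mm in the board's frame); axes as the board's. The blue gate wall along the deck's far edge is 14 mm high above the deck and 6 mm thick (board x 73 to 79 mm); its one gap is 42 mm wide. A washer pushed until its centre is a few mm past this point tips and drops in by itself
- slot_floor (a point): centre of the slot's floor (104, 0, 6 mm in the board's frame), 42 mm below the deck. The slot is an open-topped blue pocket, 58 mm long in x (board x 75 to 133 mm), 46 mm wide in y, its walls as high as the gate wall
- washer_a: dark steel-grey flat ballast washer, 30 mm outside diameter, 12 mm hole, 8 mm thick, about 36 g, lying flat on the board's deck at the start; origin at the centre of its underside; the three washers are alike
- washer_b: dark steel-grey flat ballast washer, 30 mm outside diameter, 12 mm hole, 8 mm thick, about 36 g, lying flat on the board's deck at the start; origin at the centre of its underside; the three washers are alike
- washer_c: dark steel-grey flat ballast washer, 30 mm outside diameter, 12 mm hole, 8 mm thick, about 36 g, lying flat on the board's deck at the start; origin at the centre of its underside; the three washers are alike
- spacer: red plastic spacer ring, same size as the washers (30 mm outside, 8 mm thick), 12 g, lying flat on the deck in the row with them, in any of the four places; not to be moved; origin at the centre of its underside
- casing: black motor casing with a brass band, upright cylinder 24 mm in diameter and 40 mm high, standing on the deck in the left corner by the gate wall; bystander; origin at the centre of its underside
- nose_cone: white rocket nose cone standing on the table beyond the board, 54 mm wide, 140 mm high; bystander; origin at the centre of its base
- tape: tan roll of tape lying flat on the table to the right, 90 mm in diameter, 24 mm high; bystander; origin at the centre of its underside
- driver: screwdriver with an orange handle lying on the table beyond the board; bystander; origin under the tool
- glue: white glue bottle with an orange cap, 40 mm in diameter, 90 mm high, standing on the table; bystander; origin at the centre of its underside
- marker: blue marker pen with a black clipped cap lying on the table to the left, 135 mm long, 12 mm thick; bystander; origin under the middle of the pen

How it is judged:
By the outcome, as a careful person would: the job done as asked, in the order asked, and still so for the second after the job is handed in, with the robot touching nothing.
It also fails if it takes over 64 s, if anything falls off the work surface, if the arm or the gripper's body presses on something with over 40 N, if the wrist force passes 120 N, or if a joint passes its speed limit or range.

## Working session

There is one attempt and no reset: what is moved stays moved. The work goes in short steps, each a Python script; the robot and the scene stay as the last script left them, time stands still between calls to the robot, and variables do not carry over. Pictures are saved under pics/ and viewed, and the job is handed in when it is done.

```bash
mkdir -p pics; ls; python3 - <<'E'
from cell import env, planner, vision, workorder
import cv2
for n in ["scene","top","wrist"]:
    im=vision.camera(n); cv2.imwrite(f"pics/{n}0.png",im[:,:,::-1]); i=vision.camera_info(n); print(n,i)
s=env.sense();print(s['clock'],s['tool_pos'],s['tool_rot'],s['grip_width'],env.grip_depth)
E
```

```text
pics
scene {'mtx': array([[471.96943209,   0.        , 318.70109791],
       [  0.        , 471.96943209, 199.04242768],
       [  0.        ,   0.        ,   1.        ]]), 'R': array([[ 3.86206159e-01,  9.22412490e-01,  2.76993991e-05],
       [ 6.76626070e-01, -2.83277094e-01, -6.79655243e-01],
       [-6.26914638e-01,  2.62505783e-01, -7.33531697e-01]]), 't': array([-239.31298095, -374.93465979, 1565.42198198])}
top {'mtx': array([[475.84534271,   0.        , 309.74996221],
       [  0.        , 475.84534271, 192.06124039],
       [  0.        ,   0.        ,   1.        ]]), 'R': array([[ 0.12932877, -0.99157968,  0.00661866],
       [-0.96654648, -0.12754911, -0.22252894],
       [ 0.22149938,  0.02238215, -0.97490362]]), 't': array([ -71.05811004,  629.8939237 , 1102.72863431])}
wrist {'mtx': array([[356.68300716,   0.        , 317.70045535],
       [  0.        , 356.68300716, 200.99849845],
       [  0.        ,   0.        ,   1.        ]]), 'R': array([[ 0.441944  ,  0.89704201, -0.00106058],
       [ 0.84851894, -0.41765406,  0.32493183],
       [ 0.29103455, -0.1445016 , -0.94573685]]), 't': array([-550.26678398,  -42.36194999,  381.15530786])}
0.15 [243.44203972 492.91787543 209.41358613] [[-6.04199978e-04 -8.96588564e-01  4.42864067e-01]
 [-8.70226518e-04  4.42864451e-01  8.96588155e-01]
 [-9.99999439e-01  1.56326489e-04 -1.04781384e-03]] 85.63740604834031 -18.700000000000003
```

View pics/scene0.png

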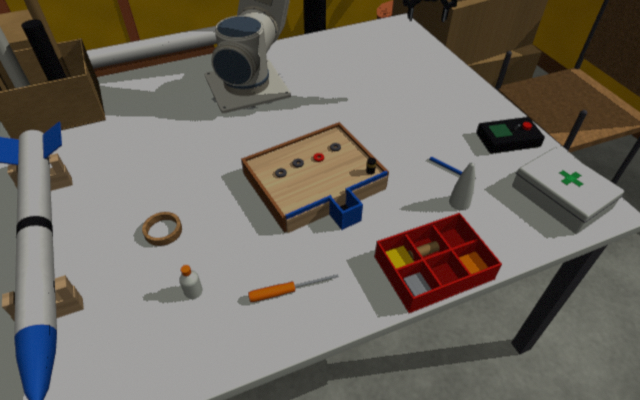

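View pics/top0.png

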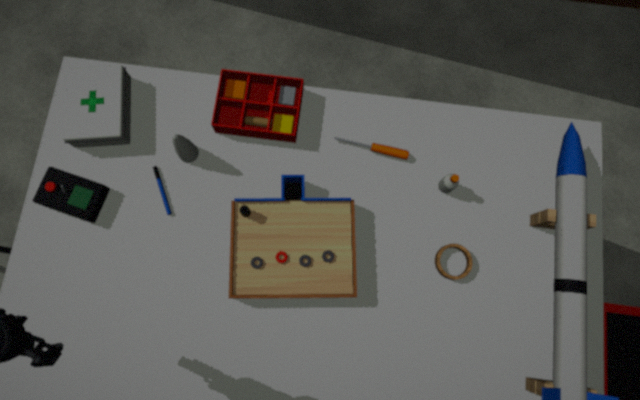

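```bash
python3 - <<'E'
import cv2
im=cv2.imread("pics/top0.png"); cv2.imwrite("pics/topc.png",cv2.resize(im[140:290,190:390],None,fx=4,fy=4,interpolation=cv2.INTER_CUBIC))
E
```

```text
(no output)
```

View pics/topc.png

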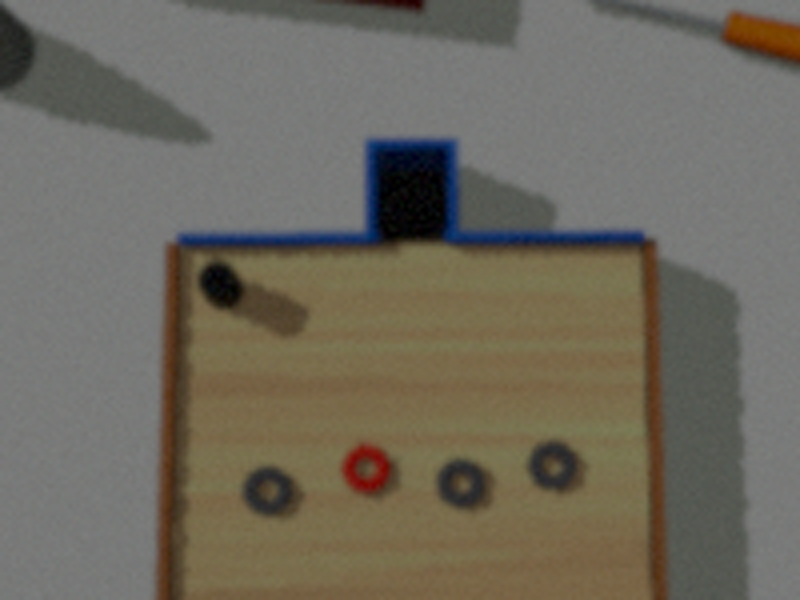

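```bash
cat > h.py <<'E'
from cell import env, planner, vision, workorder
import numpy as np, cv2
def ray(info,px,z):
    K,R,t=info['mtx'],np.array(info['R']),np.array(info['t'])
    d=R.T@np.linalg.inv(K)@np.array([px[0],px[1],1.]); c=-R.T@t
    return (c+d*(z-c[2])/d[2])
def proj(info,X):
    p=info['mtx']@(info['R']@np.array(X,float)+info['t']); return p[:2]/p[2]
E
python3 - <<'E'
from h import *
i=vision.camera_info("top")
P=lambda x,y,z:ray(i,(190+x/4-.4,140+y/4-.4),z).round(1)
for n,a in dict(wl=(178,238,62),wr=(648,238,62),fl=(172,243,56),fr=(652,243,56),gateL=(380,243,48),gateR=(447,243,48),slotL=(370,142,62),slotR=(457,142,62),w1=(270,491,56),red=(367,469,56),w2=(463,484,56),w3=(555,467,56),cas=(222,288,78)).items(): print(n,P(*a))
w=vision.camera_info("wrist"); s=env.sense()
c=-w['R'].T@w['t']; print("cam in tool",s['tool_rot'].T@(c-s['tool_pos']), "axis in tool", s['tool_rot'].T@w['R'][2])
E
```

```text
wl [593.6 195.1  62. ]
wr [631.7 -93.5  62. ]
fl [591.2 199.3  56. ]
fr [630.2 -96.8  56. ]
gateL [609.7  71.7  48. ]
gateR [615.2  30.1  48. ]
slotL [670.  86.  62.]
slotR [677.2  32.   62. ]
w1 [447.8 115.4  56. ]
red [468.5  59.2  56. ]
w2 [4.671e+02 4.000e-01 5.600e+01]
w3 [484.5 -53.6  56. ]
cas [563.5 160.6  78. ]
cam in tool [-164.22776009   84.34848221    0.64868139] axis in tool [ 9.45686221e-01 -3.25080710e-01  3.21276915e-04]
```

```bash
cat >> h.py <<'E'
def rot(yaw):  # push heading yaw (world); tool y = -heading
    y=-np.array([np.cos(yaw),np.sin(yaw),0]); x=np.array([0,0,-1.]); return np.column_stack([x,y,np.cross(x,y)])
E
python3 - <<'E'
from h import *
yaw=np.radians(7.5); d=np.array([np.cos(yaw),np.sin(yaw),0])
o=np.array([538,41,0.])
p=o-15*d-28*d; p[2]=215
for a in (-40,0,40):
    for bx in (-110,65): 
        q=o+bx*d; q[2]=70; print(a,bx,planner.inverse_kinematics(q,rot(yaw+np.radians(a))))
env.movep(p,rot(yaw)); env.sleep(.3)
i=vision.camera_info("wrist"); im=vision.camera("wrist"); np.savez("w1.npz",im=im,**i)
cv2.imwrite("pics/w1.png",im[:,:,::-1]); s=env.sense(); print(s['clock'],s['joint_pos'],s['tool_pos'])
E
```

```text
-40 -110 [-0.13374018  0.14879917 -0.50167373  0.92032342  0.          0.43349183]
-40 65 [-0.05679195  0.42068043 -0.10184513  1.04827077  0.          0.51044005]
0 -110 [-0.13374018  0.14879917 -0.50167373  0.92032342  0.         -0.26463987]
0 65 [-0.05679195  0.42068043 -0.10184513  1.04827077  0.         -0.18769165]
40 -110 [-0.13374018  0.14879917 -0.50167373  0.92032342  0.         -0.96277157]
40 65 [-0.05679195  0.42068043 -0.10184513  1.04827077  0.         -0.88582335]
2.3917 [-9.71553977e-02  1.65865799e-01 -8.72150210e-02  1.31768105e+00
  4.17702458e-05 -2.28588945e-01] [495.36145555  35.73034168 215.0044588 ]
```

View pics/w1.png

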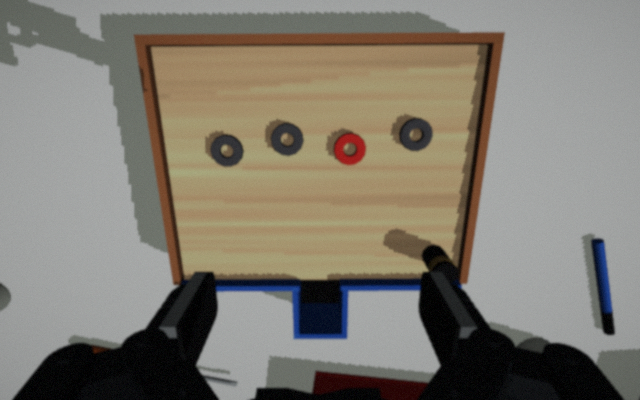

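```bash
python3 - <<'E'
import cv2
im=cv2.imread("pics/w1.png")
cv2.imwrite("pics/w1a.png",cv2.resize(im[100:200,200:440],None,fx=3.3333,fy=3.3333,interpolation=cv2.INTER_CUBIC))
cv2.imwrite("pics/w1b.png",cv2.resize(im[230:350,240:400],None,fx=5,fy=5,interpolation=cv2.INTER_CUBIC))
E
```

```text
(no output)
```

View pics/w1a.png

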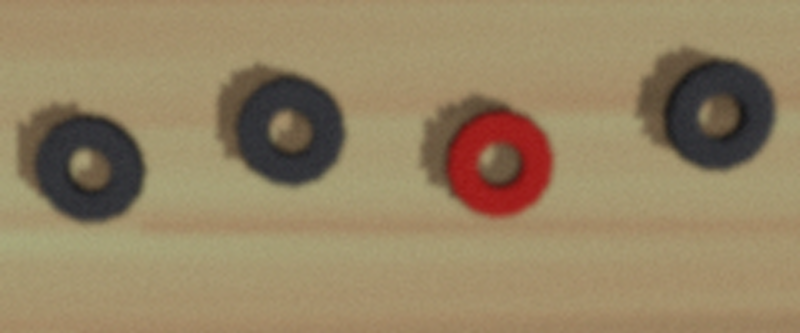

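View pics/w1b.png

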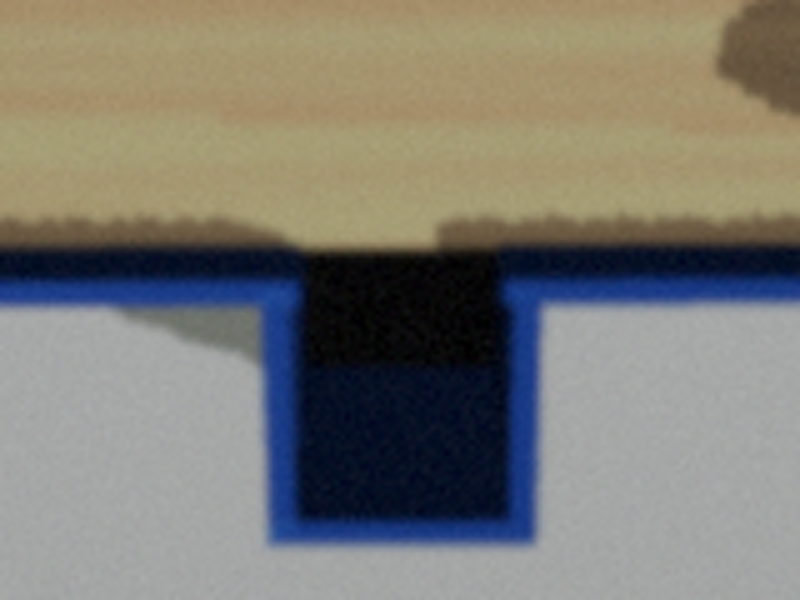

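```bash
python3 - <<'E'
from h import *
i=dict(np.load("w1.npz"))
A=lambda x,y,z=56:ray(i,(200+(x+.5)/3.3333-.5,100+(y+.5)/3.3333-.5),z)
B=lambda x,y,z:ray(i,(240+(x+.5)/5-.5,230+(y+.5)/5-.5),z)
R=lambda x,y,z:ray(i,(x,y),z)
# gate & yaw
gl,gr=B(499,252,48),B(303,252,48); tl,tr=B(501,281,62),B(300,281,62)
print(gl,gr,np.linalg.norm(gl-gr),(gl+gr)/2); print(tl,tr,np.linalg.norm(tl-tr),(tl+tr)/2)
wl=R(418,285.5,62);wr=R(217,285.5,62)
fl,fr=R(503,34,56),R(136,35,56); print('fence',fl,fr,(fl+fr)/2,np.linalg.norm(fl-fr))
for a,b in((wl,wr),(fl,fr)): v=a-b; print('yaw',np.degrees(np.arctan2(-v[0],v[1])))
m=(gl+gr)/2-(fl+fr)/2; print('yaw axis',np.degrees(np.arctan2(m[1],m[0])), np.linalg.norm(m[:2]))
yaw=np.radians(7.5);d=np.array([np.cos(yaw),np.sin(yaw),0]);n=np.array([-d[1],d[0],0]); g=(gl+gr)/2
for k,p in dict(wR=(91,167),wM=(291,129),red=(500,163),wL=(720,114)).items():
    q=A(*p); print(k,q.round(1),"board",75+(q-g)@d,(q-g)@n)
E
```

```text
[609.86471802  75.26102936  48.        ] [615.37595597  33.96268347  48.        ] 41.66445867990684 [612.62033699  54.61185642  48.        ]
[608.17100589  74.60070169  62.        ] [613.6169107   33.79203966  62.        ] 41.170435702046774 [610.8939583   54.19637068  62.        ]
fence [357.47450666 172.61668647  56.        ] [ 398.30315312 -127.67099671   56.        ] [377.88882989  22.47284488  56.        ] 303.05060805611697
yaw 7.601194591656753
yaw 7.742747525667325
yaw axis 7.796356866794317 236.92149857830339
wR [484.1 -48.4  56. ] board -65.87331699964801 -85.34709687087694
wM [466.5   4.8  56. ] board -76.351169881934 -30.285057749852545
red [468.2  62.5  56. ] board -67.17327912812047 26.662773554757994
wL [447.2 119.2  56. ] board -80.593791221651 85.65194814009703
```

```bash
python3 - <<'E'
from h import *
yaw=np.radians(7.65); d=np.array([np.cos(yaw),np.sin(yaw),0])
o=np.array([538,43,0.])
p=o+5*d+28*d; p[2]=215
R=rot(yaw+np.pi)
env.command_gripper(16)
env.movep(p,R); env.sleep(.3)
i=vision.camera_info("wrist"); im=vision.camera("wrist"); np.savez("w2.npz",im=im,**i)
cv2.imwrite("pics/w2.png",im[:,:,::-1]); s=env.sense(); print(s['clock'],s['joint_pos'],s['tool_pos'],s['grip_width'])
cv2.imwrite("pics/w2a.png",cv2.resize(im[:,120:520,::-1],None,fx=2,fy=2,interpolation=cv2.INTER_CUBIC)[:600])
E
```

```text
6.075 [-6.36451081e-02  2.96334532e-01  8.75984272e-02  1.36203628e+00
  1.74955883e-06  2.94438611e+00] [570.68119788  47.39997162 215.03953725] 16.013163788785477
```

View pics/w2.png

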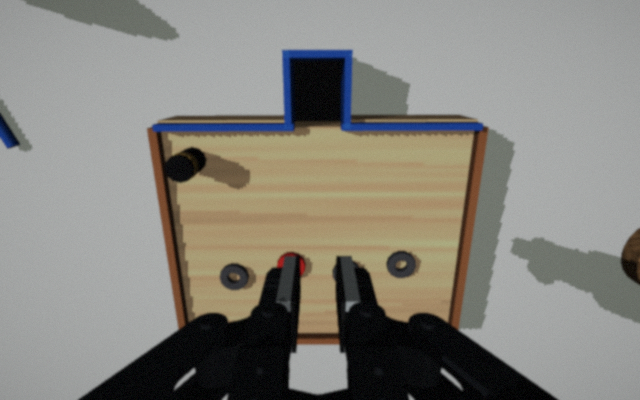

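View pics/w2a.png

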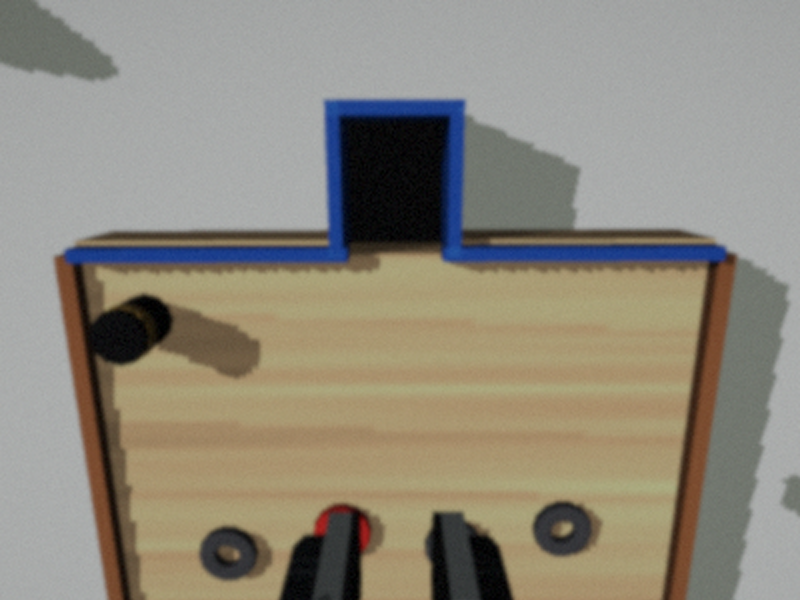

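```bash
python3 - <<'E'
from h import *
i=dict(np.load("w2.npz"))
A=lambda x,y,z=56:ray(i,(120+(x+.5)/2-.5,(y+.5)/2-.5),z).round(1)
print('gap',A(348,253,62),A(444,253,62), (A(348,253,62)+A(444,253,62))/2)
print('slot',A(325,100,62),A(465,100,62))
print('wL',A(229,553),'wR',A(563,529)); a,b=A(67,255,62),A(724,253,62);print('wall',a,b,np.degrees(np.arctan2(b[0]-a[0],a[1]-b[1])))
E
```

```text
gap [611.4  74.8  62. ] [617.1  33.1  62. ] [614.25  53.95  62.  ]
slot [671.7  91.2  62. ] [679.4  34.2  62. ]
wL [450.4 118.8  56. ] wR [487.3 -49.2  56. ]
wall [594. 197.  62.] [633.6 -88.6  62. ] 7.8940410314798415
```

```bash
cat >> h.py <<'E'
YAW=np.radians(7.7); D=np.array([np.cos(YAW),np.sin(YAW),0]); N=np.array([-D[1],D[0],0]); G=np.array([613.,54.3,0])
O=G-75*D
def b2w(x,y,z): p=O+x*D+y*N; p[2]=z; return p
def w2b(p): v=np.array(p)-O; return np.array([v@D,v@N])
def tcp(w,h,back,z,flip):  # w washer centre board frame, h deg
    a=np.radians(h); return b2w(w[0]-back*np.cos(a),w[1]-back*np.sin(a),z), rot(YAW+a+(np.pi if flip else 0))
def snap(n,cam="wrist"):
    i=vision.camera_info(cam); im=vision.camera(cam); np.savez(f"{n}.npz",im=im,**i); cv2.imwrite(f"pics/{n}.png",im[:,:,::-1]); return im
E
python3 - <<'E'
from h import *
for p in ((485.7,-48.8,0),(468,4.5,0),(469.7,62.2,0),(448.8,118.9,0)): print(w2b(p))
w=w2b((468,4.5,0)); 
env.command_gripper(14)
p,R=tcp(w,16,35,85,True); env.movep(p,R)
p,R=tcp(w,16,35,42,True); print(env.line_to(p,R,velocity=25,contact_N=4)); s=env.sense(); print(s['tool_pos'],s['force'],s['grip_width'],s['clock'])
z=s['tool_pos'][2]; q=s['tool_pos'].copy(); q[2]+=2; env.line_to(q,R,velocity=30)
snap("w3"); print(env.sense()['tool_pos'],env.sense()['clock'])
E
```

```text
[-64.96613704 -85.11392649]
[-75.36507599 -29.92296646]
[-65.94940165  27.02898765]
[-79.06393382  86.01804635]
False
[436.03182706  -9.57883375  42.10795911] [-0.39166801 -0.23106459 -0.02399067] 13.995760505884926 8.9583
[436.11581462  -9.59794311  44.22691047] 9.2583
```

View pics/w3.png

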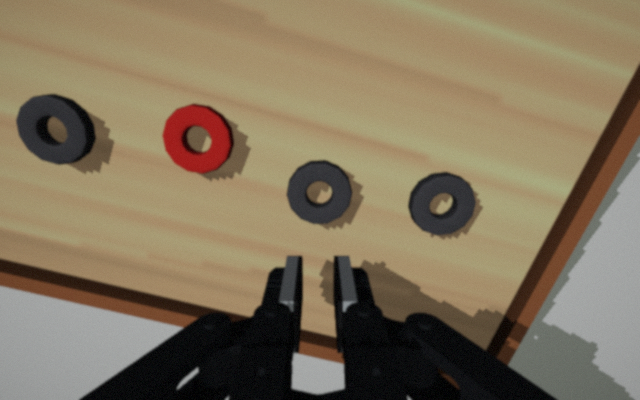

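```bash
python3 - <<'E'
from h import *
s=env.sense(); q=s['tool_pos'].copy(); q[2]=34
print(env.line_to(q,velocity=20,contact_N=4)); s=env.sense(); print(s['tool_pos'],s['force'],s['grip_width'],s['clock'])
q=s['tool_pos'].copy(); q[2]+=2; env.line_to(q,velocity=30)
snap("w4"); s=env.sense(); print(s['tool_pos'],s['clock'],s['force'])
E
```

```text
False
[436.09663574  -9.60297235  33.95560064] [-0.70557505  0.28699284  0.83960126] 14.058577781841544 9.9167
[436.18503293  -9.62797521  36.09012348] 10.2167 [-0.08153848  0.56094667  0.50989627]
```

View pics/w4.png

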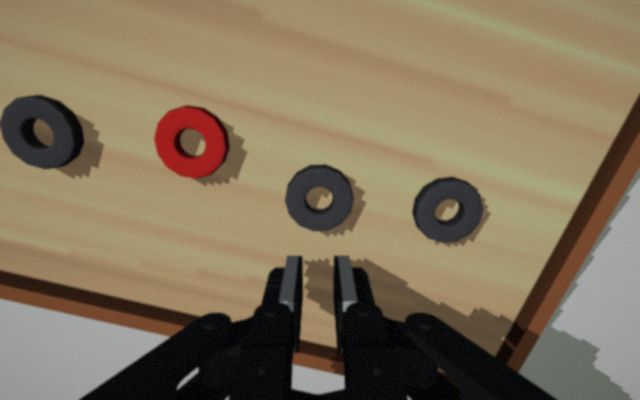

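```bash
python3 - <<'E'
from h import *
i=dict(np.load("w4.npz")); s=env.sense(); T=s['tool_rot'];p=s['tool_pos']
for x in(0,-10,-20,-30):
  for y in (-11,0,11): print(x,y,proj(i,p+T@np.array([x,y,7])).round(),proj(i,p+T@np.array([x,y,-7])).round())
for z in (36,44,48,52,56): print(z,[w2b(ray(i,q,z)).round(1) for q in((301,257),(336,257))],w2b(p))
E
```

```text
0 -11 [332. 271.] [306. 271.]
0 0 [333. 252.] [305. 252.]
0 11 [333. 232.] [305. 232.]
-10 -11 [333. 281.] [305. 281.]
-10 0 [333. 261.] [305. 261.]
-10 11 [334. 241.] [304. 241.]
-20 -11 [334. 293.] [304. 293.]
-20 0 [334. 272.] [304. 272.]
-20 11 [335. 250.] [304. 250.]
-30 -11 [335. 305.] [303. 305.]
-30 0 [335. 284.] [303. 284.]
-30 11 [336. 261.] [303. 261.]
36 [array([-114.2,  -31.6]), array([-109.2,  -48.9])] [-108.78612736  -39.66078646]
44 [array([-110. ,  -30.8]), array([-105.3,  -47.3])] [-108.78612736  -39.66078646]
48 [array([-107.9,  -30.4]), array([-103.3,  -46.5])] [-108.78612736  -39.66078646]
52 [array([-105.8,  -30. ]), array([-101.3,  -45.7])] [-108.78612736  -39.66078646]
56 [array([-103.7,  -29.7]), array([-99.4, -44.9])] [-108.78612736  -39.66078646]
```

```bash
python3 - <<'E'
from h import *
s=env.sense(); q=s['tool_pos'].copy(); q[2]=22
print(env.line_to(q,velocity=20,contact_N=3)); s=env.sense(); print(s['tool_pos'],s['force'],s['grip_width'],s['clock'])
q=s['tool_pos'].copy(); q[2]+=2; env.line_to(q,velocity=30)
snap("w5"); s=env.sense(); print(s['tool_pos'],s['clock'],s['force'])
E
```

```text
True
[436.12042655  -9.59918968  26.90897689] [-1.26124104  0.38766751  6.35511892] 13.93850652133958 10.7167
[436.03240986  -9.58574618  28.76514158] 11.0167 [-0.36497986 -0.05512    -0.19045264]
```

View pics/w5.png

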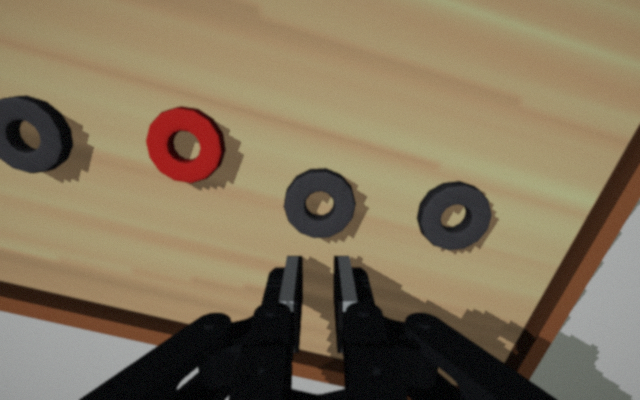

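```bash
cat >> h.py <<'E'
Z=28.9; B=24.3
E
python3 - <<'E'
from h import *
p,R=tcp((30,0),16,B,Z,True); env.line_to(p,R,velocity=80)
for h in (8,0):
    p,R=tcp((31,0),h,B,Z,True); env.line_to(p,R,velocity=40)
snap("w6"); s=env.sense(); print(s['tool_pos'],s['clock'],s['force'])
E
```

```text
[545.3391922   45.00659967  28.9428342 ] 13.3 [ 0.66979565  0.080634   -0.29321645]
```

View pics/w6.png

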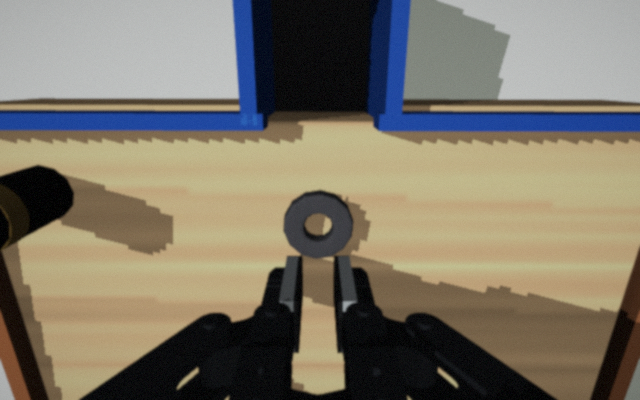

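```bash
python3 - <<'E'
from h import *
i=dict(np.load("w6.npz"))
print(w2b(ray(i,(318.5,224),56)), [w2b(ray(i,q,48)) for q in ((270,112),(374,112))],[w2b(ray(i,q,62)) for q in ((268,113),(378,113),(268,130),(378,130))])
p,R=tcp((81,0.3),0,B,Z,True); env.line_to(p,R,velocity=60); env.sleep(.3)
snap("w7"); s=env.sense(); print(s['tool_pos'],s['clock'],s['force'])
E
```

```text
[33.1606384   0.46807631] [array([77.71235255, 19.99383893]), array([ 77.97456614, -21.23464517])] [array([78.58486862, 18.90961159]), array([ 78.83567968, -20.52767517]), array([72.55109541, 19.14440824]), array([ 72.80556818, -20.89759056])]
[594.73827279  52.13255372  29.03203651] 14.6333 [-0.75882357  0.36593226  0.97682544]
```

View pics/w7.png

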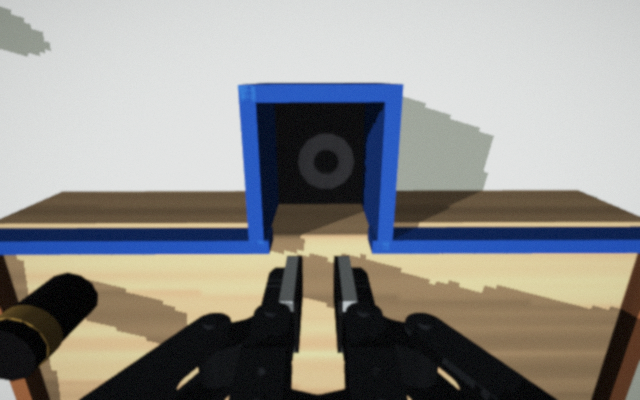

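```bash
python3 - <<'E'
from h import *
s=env.sense(); q=s['tool_pos'].copy(); q[2]=65; env.line_to(q,velocity=120)
w=w2b((485.7,-48.8,0)); h=np.degrees(np.arctan2(-w[1],35-w[0])); print(h)
p,R=tcp(w,h,36,65,True); env.line_to(p,R,velocity=150)
p,R=tcp(w,h,36,Z,True); env.line_to(p,R,velocity=80)
snap("w8"); s=env.sense(); print(s['tool_pos'],p,s['joint_pos'],s['clock'],s['force'])
E
```

```text
40.41198905886345
[461.93080121 -75.6076815   29.20272084] [461.66363539 -75.60024583  28.9       ] [-3.41789825e-01  2.52487403e-01 -4.86404452e-01  8.31551697e-01
 -2.24380762e-05  1.95997822e+00] 17.1167 [-0.39964123 -0.07957231 -0.05325371]
```

View pics/w8.png

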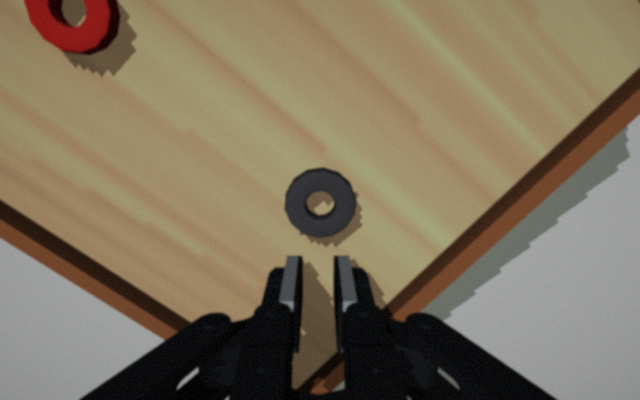

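Washer at (320,202) is centred on the fingers (mid ≈319) and clear of the red spacer. Pushing it.

```bash
python3 - <<'E'
from h import *
p,R=tcp((33,-0.5),40.4,B,Z,True); env.line_to(p,R,velocity=80)
for h in (30,20,10,0):
    p,R=tcp((34,0),h,B,Z,True); env.line_to(p,R,velocity=40)
snap("w9"); s=env.sense(); print(s['tool_pos'],s['clock'],s['force'])
E
```

```text
[548.40365958  45.38736601  28.89203962] 20.3917 [0.15523987 0.06404797 0.21358979]
```

View pics/w9.png

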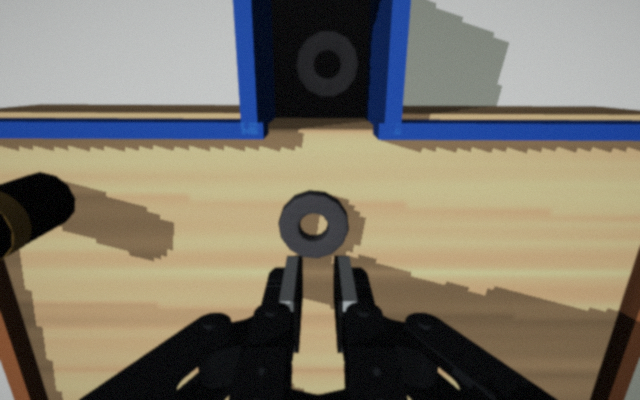

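```bash
python3 - <<'E'
from h import *
p,R=tcp((81,-1.2),0,B,Z,True); env.line_to(p,R,velocity=50); env.sleep(.3)
snap("w10"); s=env.sense(); print(s['tool_pos'],s['clock'],s['force'])
E
```

```text
[594.9776465   50.63871911  28.99376774] 21.8333 [ 0.18080205  0.22434862 -0.20658803]
```

View pics/w10.png

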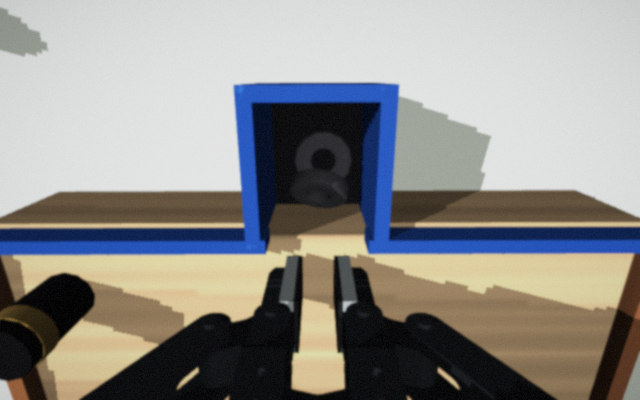

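```bash
python3 - <<'E'
from h import *
s=env.sense(); q=s['tool_pos'].copy(); q[2]=75; env.line_to(q,velocity=120)
w=w2b((448.8,118.9,0))
p,R=tcp(w,0,38,75,False); env.movep(p,R)
p,R=tcp(w,0,38,Z,False); env.line_to(p,R,velocity=60)
snap("w11"); snap("t11","top"); s=env.sense(); print(s['tool_pos'],p,s['joint_pos'],s['clock'],s['force'])
E
```

```text
[411.44693248 113.84942818  29.25832268] [411.14263841 113.80852495  28.9       ] [ 7.28329714e-02  1.89935374e-01 -5.74558075e-01  8.05547335e-01
  2.27164565e-05 -6.15720684e-02] 25.9333 [ 0.16146578 -0.4001483   0.09525049]
```

View pics/w11.png

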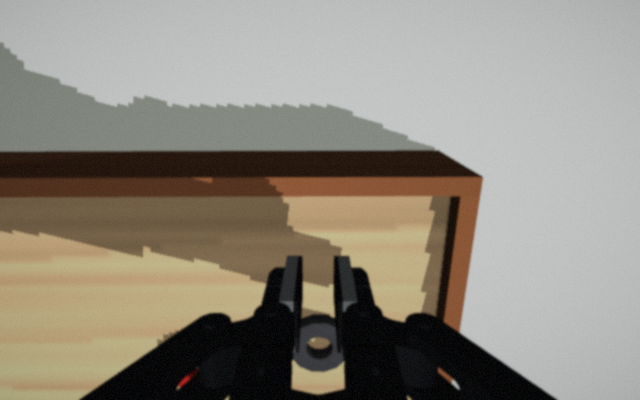

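```bash
python3 - <<'E'
from h import *
w=w2b((448.8,118.9,0)); y=w[1]
p,R=tcp((-42,y),0,B,Z,False); env.line_to(p,R,velocity=70)
for h in (-12,-24,-36,-48):
    p,R=tcp((-42,y),h,B,Z,False); env.line_to(p,R,velocity=40)
snap("w12"); s=env.sense(); print(s['clock'],s['joint_pos'][5])
p,R=tcp((33,0),-48,B,Z,False); env.line_to(p,R,velocity=80)
snap("w13"); snap("t13","top");s=env.sense(); print(s['clock'],s['force'])
E
python3 - <<'E'
import cv2,numpy as np
a=cv2.imread("pics/w12.png")[200:,150:500];b=cv2.imread("pics/w13.png")[200:,150:500]
c=cv2.resize(cv2.imread("pics/t13.png")[150:300,200:400],(466,350))
cv2.imwrite("pics/m13.png",cv2.resize(np.hstack([np.vstack([a,b])[:400],cv2.resize(c,(450,400))]),(800,400)))
E
```

```text
28.2917 0.815284700191373
29.9667 [ 0.05036634 -0.01038449  0.10507279]
```

View pics/m13.png

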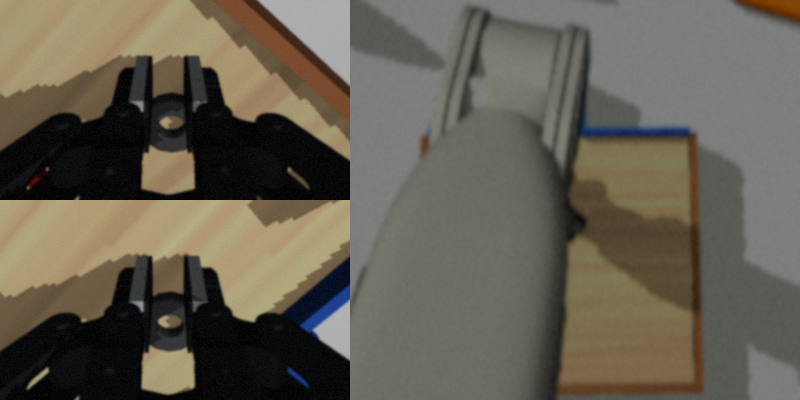

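The washer stays cradled in both views. Now I'll rotate to straight ahead and check.

```bash
python3 - <<'E'
from h import *
for h in (-36,-24,-12,0):
    p,R=tcp((34,-0.8),h,B,Z,False); env.line_to(p,R,velocity=40)
snap("w14"); s=env.sense(); print(s['clock'],s['force'])
E
```

```text
31.45 [0.08621708 0.01213716 0.53039818]
```

View pics/w14.png

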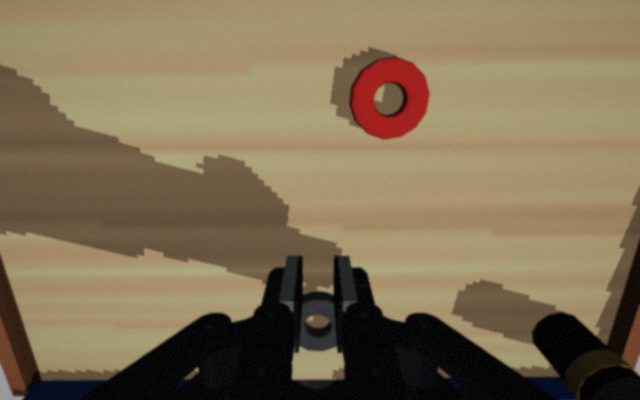

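```bash
python3 - <<'E'
from h import *
p,R=tcp((81,-0.8),0,B,Z,False); env.line_to(p,R,velocity=50); env.sleep(.4)
im=snap("w15"); s=env.sense(); print(s['clock'],s['force'])
E
```

```text
32.9917 [-0.12238321  0.21752354  0.06835756]
```

View pics/w15.png

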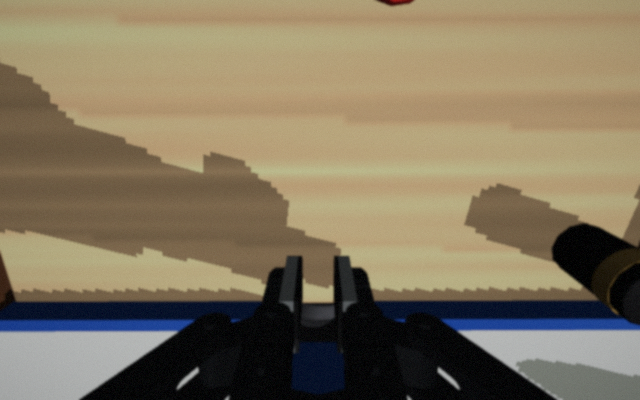

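```bash
python3 - <<'E'
from h import *
s=env.sense(); q=s['tool_pos'].copy(); q[2]=90; env.line_to(q,velocity=120)
p,R=tcp((60,0),0,B+5,100,True); env.movep(p,R); env.sleep(.2)
im=snap("w16"); s=env.sense(); print(s['clock'],s['force'])
E
```

```text
36.5417 [0.78321546 0.64429825 0.61767539]
```

View pics/w16.png

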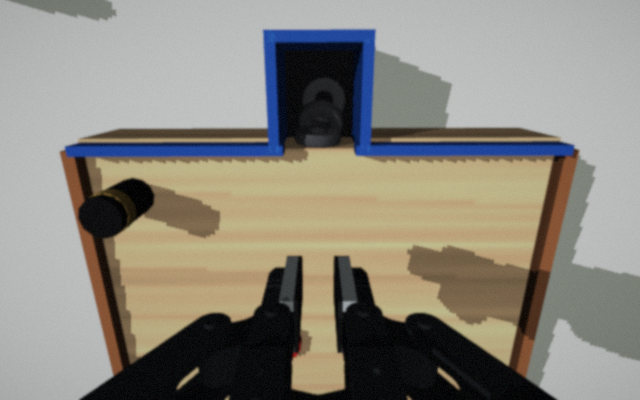

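```bash
python3 - <<'E'
import cv2,numpy as np
a=cv2.imread("pics/w16.png")[20:170,240:400]
a=np.clip(a.astype(float)*1,0,255); a=(255*(a/255)**.5).astype(np.uint8)
cv2.imwrite("pics/w16c.png",cv2.resize(a,None,fx=4,fy=4,interpolation=cv2.INTER_CUBIC))
E
```

```text
(no output)
```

View pics/w16c.png

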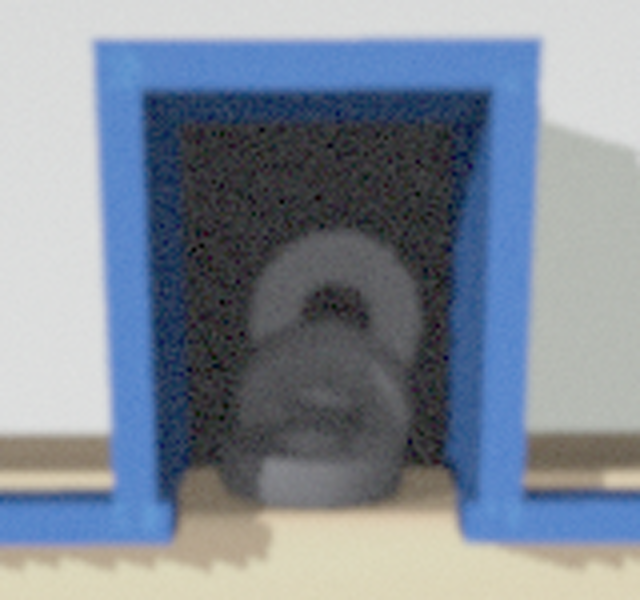

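```bash
python3 - <<'E'
from h import *
p,R=tcp((40,0),0,B,45,True); env.line_to(p,R,velocity=120)
im=snap("w17"); sc=snap("s17","scene"); s=env.sense(); print(s['clock'])
g=lambda a:(255*(a/255.)**.6).astype(np.uint8)
a=cv2.resize(g(im[80:200,240:400,::-1]),(533,400),interpolation=cv2.INTER_CUBIC)
q=proj(vision.camera_info("scene"),b2w(90,0,50)).astype(int)
b=cv2.resize(g(sc[q[1]-30:q[1]+30,q[0]-20:q[0]+20,::-1]),(266,400),interpolation=cv2.INTER_CUBIC)
cv2.imwrite("pics/m17.png",np.hstack([a,b]))
E
```

```text
37.2667
```

View pics/m17.png

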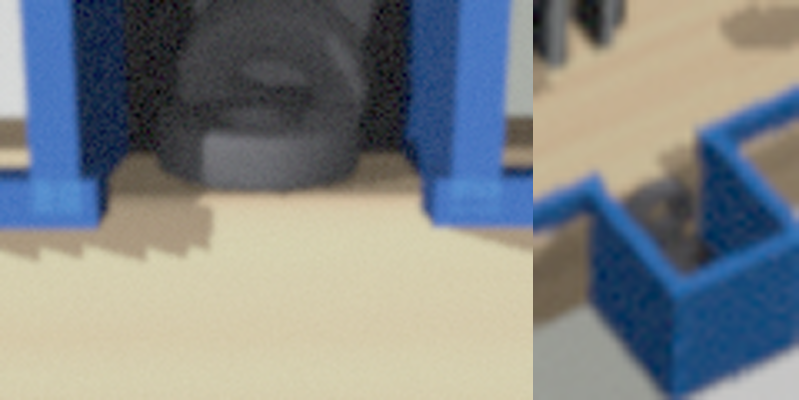

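```bash
python3 - <<'E'
from h import *
env.command_gripper(8)
p,R=tcp((55,-0.8),0,B,45,True); env.line_to(p,R,velocity=120)
p,R=tcp((78,-0.8),0,B,29.5,True)
p,R=tcp((70,-0.8),0,B,29.5,True); print(env.line_to(p,R,velocity=60,contact_N=6))
p,R=tcp((100,-0.8),0,B,29.5,True); print(env.line_to(p,R,velocity=30,contact_N=12)); s=env.sense(); print(w2b(s['tool_pos']),s['tool_pos'][2],s['force'],s['clock'])
im=snap("w18")
E
```

```text
False
False
[75.52704858 -0.76623067] 29.48871751408349 [-0.10013996  1.58690382 -0.06202691] 39.4333
```

View pics/w18.png

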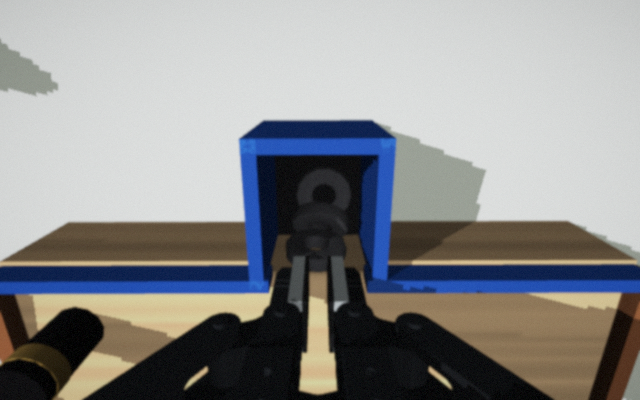

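```bash
python3 - <<'E'
from h import *
im=np.load("w18.npz")['im']
g=lambda a:(255*(a/255.)**.5).astype(np.uint8)
cv2.imwrite("pics/w18c.png",cv2.resize(g(im[130:310,230:410,::-1]),(600,600),interpolation=cv2.INTER_CUBIC))
E
```

```text
(no output)
```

View pics/w18c.png

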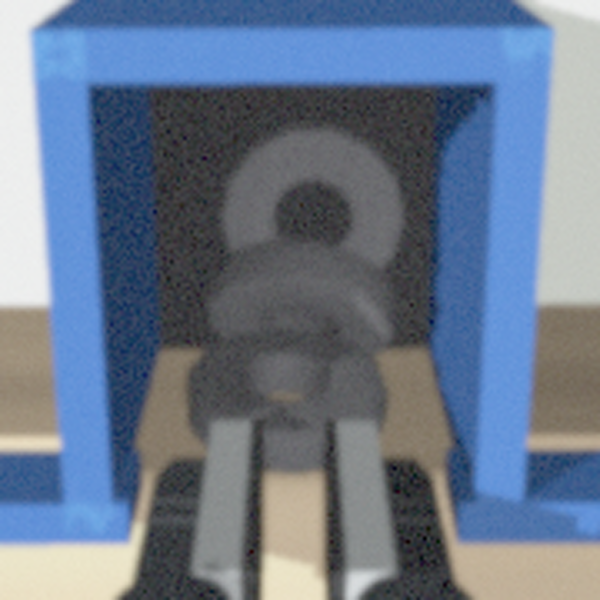

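```bash
python3 - <<'E'
from h import *
s=env.sense(); q=s['tool_pos'].copy(); q[2]=50; env.line_to(q,velocity=100)
p,R=tcp((50,-0.8),0,B,60,True); env.line_to(p,R,velocity=120)
im=snap("w19"); sc=snap("s19","scene"); s=env.sense(); print(s['clock'])
g=lambda a:(255*(a/255.)**.5).astype(np.uint8)
a=cv2.resize(g(im[60:240,230:410,::-1]),(500,500),interpolation=cv2.INTER_CUBIC)
q=proj(vision.camera_info("scene"),b2w(90,0,50)).astype(int)
b=cv2.resize(g(sc[q[1]-30:q[1]+30,q[0]-18:q[0]+18,::-1]),(300,500),interpolation=cv2.INTER_CUBIC)
cv2.imwrite("pics/m19.png",np.hstack([a,b]))
E
```

```text
40.5167
```

View pics/m19.png

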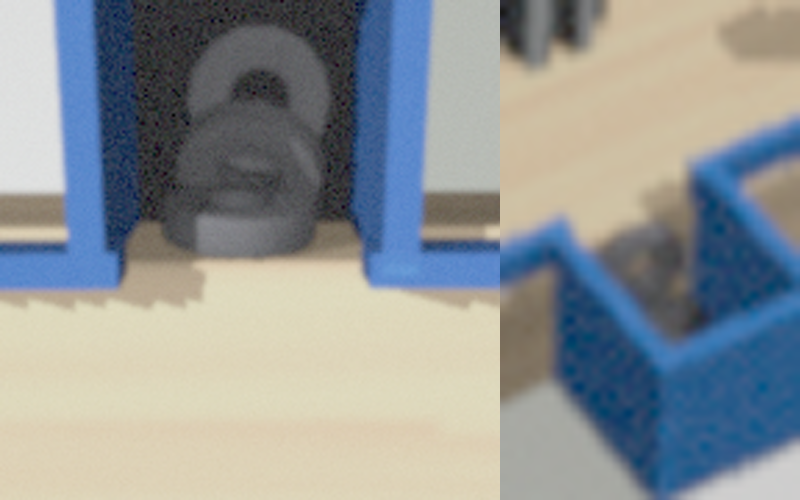

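```bash
python3 - <<'E'
from h import *
for n,(x0,y0,s) in dict(w19=(230,60,500/180),w18=(230,130,600/180)).items():
    i=dict(np.load(n+".npz"))
    for z in (6,14,22,30,38,42,48,56): print(n,z,((proj(i,b2w(75,0,z))-[x0,y0])*s).round(), ((proj(i,b2w(83,0,z))-[x0,y0])*s).round())
E
```

```text
w19 6 [243. 219.] [243. 182.]
w19 14 [243. 225.] [243. 187.]
w19 22 [243. 232.] [243. 192.]
w19 30 [243. 239.] [243. 198.]
w19 38 [243. 246.] [243. 204.]
w19 42 [243. 250.] [243. 207.]
w19 48 [243. 257.] [243. 212.]
w19 56 [243. 266.] [243. 219.]
w18 6 [292. 345.] [292. 302.]
w18 14 [292. 365.] [292. 320.]
w18 22 [292. 386.] [292. 340.]
w18 30 [292. 410.] [292. 362.]
w18 38 [292. 435.] [292. 385.]
w18 42 [292. 448.] [292. 398.]
w18 48 [292. 469.] [292. 418.]
w18 56 [292. 500.] [292. 447.]
```

```bash
python3 - <<'E'
from h import *
def at(x,z): return b2w(x,-0.8,z)
R=rot(YAW+np.pi)
env.line_to(at(87,50),R,velocity=150)
r=env.line_to(at(87,18),R,velocity=25,contact_N=4); s=env.sense(); z=s['tool_pos'][2]; print(r,z,s['force'],s['clock'])
if r:
    r=env.line_to(at(103,z-3),R,velocity=40,contact_N=18); s=env.sense(); print(r,w2b(s['tool_pos']),s['tool_pos'],s['force'],s['clock'])
snap("w20")
s=env.sense(); q=s['tool_pos'].copy(); q[2]=50; env.line_to(q,velocity=120)
env.line_to(at(26,60),R,velocity=150)
im=snap("w21"); sc=snap("s21","scene"); s=env.sense(); print(s['clock'])
g=lambda a:(255*(a/255.)**.5).astype(np.uint8)
a=cv2.resize(g(im[60:240,230:410,::-1]),(500,500),interpolation=cv2.INTER_CUBIC)
q=proj(vision.camera_info("scene"),b2w(90,0,50)).astype(int)
b=cv2.resize(g(sc[q[1]-30:q[1]+30,q[0]-18:q[0]+18,::-1]),(300,500),interpolation=cv2.INTER_CUBIC)
cv2.imwrite("pics/m21.png",np.hstack([a,b]))
E
```

```text
True 24.90447247316406 [0.16495785 1.31974117 4.7135837 ] 42.0167
False [102.65087155  -0.78712142] [640.50701256  57.2248107   21.317731  ] [-0.50117852  0.73261409 -0.09024069] 42.5833
43.7833
```

View pics/m21.png

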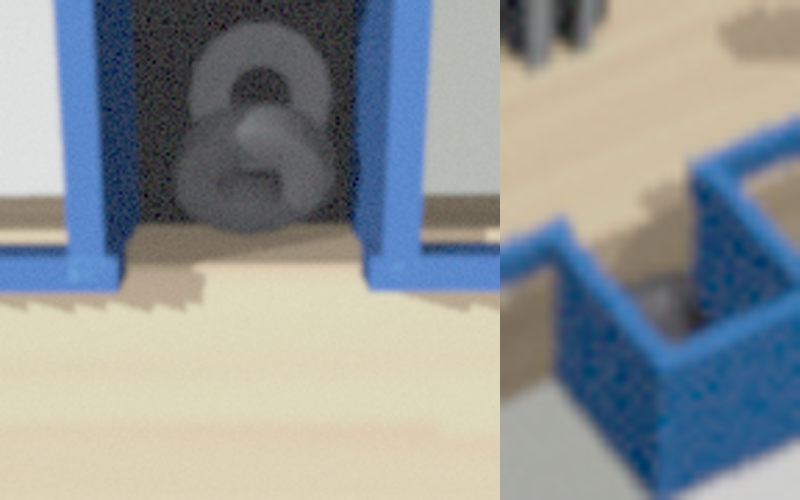

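```bash
python3 - <<'E'
from h import *
s=env.sense(); q=b2w(0,0,215); env.line_to(q,velocity=180); env.sleep(.3)
snap("w22"); snap("s22","scene"); i=vision.camera_info("top")
a=np.load("w22.npz")['im'][:,:,::-1]; print(env.sense()['clock'])
b=cv2.imread("pics/s22.png"); cv2.imwrite("pics/m22.png",np.vstack([a[:300],b[100:300]])); 
E
```

```text
45.2083
```

View pics/m22.png

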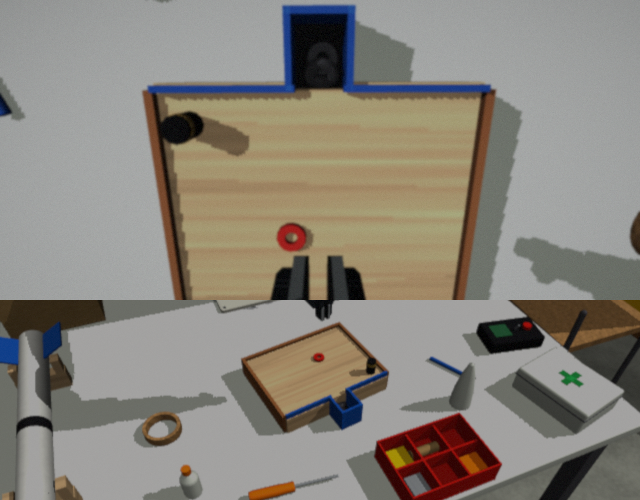

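The deck is empty except for the red spacer at (291,237) and the casing at (181,127). The washers are in the slot at (320,65), and nothing else has moved. Handing in.

```bash
python3 - <<'E'
from h import *
i=dict(np.load("w22.npz")); print(w2b(ray(i,(291,237),56)))
print(workorder.hand_in())
E
```

```text
[-65.2047489   27.17079265]
the job is handed in; nothing more can be done
None
```

All three washers are in the slot behind the gate, swept through the gap one at a time. I handed the job in at about 45 s on the robot's clock.

- **Order:** I swept the middle washer first, then the right, then the left. Wrist pictures showed each of the first two down in the slot before I started the next.
- **Third washer:** It came to rest nearly upright against the deck-side wall, propped on the tilted second washer, with its rim about level with the deck. A first forward nudge passed over it and changed nothing. A light press (about 5 N) and forward drag on its rim then dropped it deeper. The washers now lie partly tilted on one another, with everything visible in the last close-up below deck level.
- **Spacer and other things:** The final pictures put the spacer at (-65, 27) mm in the board frame, against (-66, 27) mm at the start, which is within measuring error. The casing and the items on the table look unmoved, judged by eye rather than measured.
- **Disagreements:**
  - The fingertips touched the deck with the TCP at z = 27 mm instead of the 48 mm I expected, so I set the sweeping height from that contact.
  - The top and wrist cameras disagreed by about 4 mm sideways. I used the wrist camera.

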